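# Hang the front stencil template level on the drying pin

### The job

Take the template that stands in the front notch of the wooden rack (the notch nearer the robot; either template may be there) and hang it on the stand's headed pin by the one hole that lets it hang with its bar level, slid on until the whole plate is behind the pin's head, then let go so that it hangs free and still. The pin may be clamped a little left or right of the middle of its crosshead, so find it gently: never press a template against the stand or pin with more than about 15 N. Leave the other template standing in the back notch and do not shift the other things on the table.

Things in the scene. Friction and masses are not known exactly. Their poses are not given: they have to be found in the camera images.
- template_a_tab (a point): Centre of the grip tab of the L-shaped template, a flat plate 5 mm thick that stands upright in a rack notch: y axis along its bar, z up, x square to the plate. Aluminium bar 216 mm long (y -108 to +108) and 32 mm high; on the middle of its upper edge a tab 40 mm wide, 36 mm tall. This point: 18 mm below the tab's top and above the bar's upper edge, 32 mm above the hole line.
- template_a_holes (a point): Centre of the middle one of the L-shaped template's five round through-holes, 15 mm in diameter, in a row along the bar at y = -48, -24, 0, +24, +48 mm from here; 14 mm below the bar's upper edge, 18 mm above its lower edge. Same axes. The whole template weighs about 260 g (220 to 340 g); bar with tab, centred at y = 0, makes 48 % of that, the steel leg 52 %.
- template_a_leg (a point): Centre of the L-shaped template's dark steel leg, 32 mm wide (along y), 105 mm long, 5 mm thick, hanging down from the bar's lower edge. It is under one END of the bar: y = +76 to +108 mm, centred at y = +92 mm. Same axes.
- template_b_tab (a point): Centre of the grip tab of the offset template, a flat plate 5 mm thick that stands upright in a rack notch: y axis along its bar, z up, x square to the plate. Aluminium bar 216 mm long (y -108 to +108) and 32 mm high; on the middle of its upper edge a tab 40 mm wide, 36 mm tall. This point: 18 mm below the tab's top and above the bar's upper edge, 32 mm above the hole line.
- template_b_holes (a point): Centre of the middle one of the offset template's five round through-holes, 15 mm in diameter, in a row along the bar at y = -48, -24, 0, +24, +48 mm from here; 14 mm below the bar's upper edge, 18 mm above its lower edge. Same axes. The whole template weighs about 260 g (220 to 340 g); bar with tab, centred at y = 0, makes 44 % of that, the steel leg 56 %.
- template_b_leg (a point): Centre of the offset template's dark steel leg, 30 mm wide (along y), 105 mm long, 5 mm thick, hanging down from the bar's lower edge. It is under the bar BETWEEN its middle and one end: y = -58 to -28 mm, centred at y = -43 mm. Same axes.
- rack_front (a point): Fixed wooden rack, 150 x 170 mm: two notched rails along its x axis, at y = +-66 mm, 12 mm wide. This point: midway between the rails on the floor (125 mm above the table) of the FRONT pair of 8 mm notches, nearer the robot. Teeth end 145 mm above the table. x runs to the back notch, z up. A bar's lower edge rests on the notch floors; lift it straight up.
- rack_back (a point): The same point of the BACK pair of notches, 70 mm behind the front pair. The template that stands here stays.
- crosshead (a point): Middle of the top of the crosshead (24 x 50 x 19 mm) on the fixed hanging stand: round base 116 mm across, square post of 20 mm, this top 239.5 mm above the table and 9.5 mm above the pin's axis. The pin is sprung lengthwise: pushed at its nose towards the crosshead it gives up to 14 mm, with about 1.5 N at first and 11 N at the end, then stops hard.
- pin_root (a point): Middle of the crosshead's front face, 230 mm up. The level pin points along this frame's -x: shaft 7 mm in diameter, x = 0 to -50 mm, then a flat head 11 mm in diameter, x = -50 to -56 mm; a clamp washer 18 mm across and 3 mm thick at x = 0. Its axis has z = 0 but is clamped at an unknown y between -8 and +8 mm. A hanging plate's hole centre is 4 mm below it.
- tape: Bystander, not to be shifted: roll of masking tape lying flat, 104 mm across, 24 mm high; origin under its centre.
- jar_near: Bystander, not to be shifted: small pigment jar with white lid, 52 mm across, 78 mm high; origin under its centre.
- jar_right: Bystander, not to be shifted: squat dye bottle with white cap, 65 mm across, 97 mm high; origin under its centre.
- cup: Bystander, not to be shifted: steel measuring cup, 70 mm across, 72 mm high; origin under its centre.
- pen: Bystander, not to be shifted: felt marker lying flat, 147 x 17 mm; origin under its centre.
There are look-alikes about, which are no part of the job. Leave any pink or yellow look-alike of the part that bears crosshead alone.

How it is judged:
By the outcome, as a careful person would: the job done as asked, in the order asked, and still so for the second after the job is handed in, with the robot touching nothing.
It also fails if it takes over 54 s, if anything falls off the work surface, if the arm or the gripper's body presses on something with over 40 N, if the wrist force passes 120 N, or if a joint passes its speed limit or range.

### The arm

A 6-joint arm with a two-finger parallel gripper is mounted at the origin on the work surface; the furniture and walls round the work are solid. World frame = base frame: x ahead of the robot, y to its left, z up, the work surface at z = 0. Lengths are in m, angles in rad, forces in N, time in s.
With the tool pointing down it reaches from about 0.35 to 0.775 m from the base axis. Payload 5.5 kg.
Tool frame: the origin (TCP) lies at the very end of the fingers, on their centre line; the grasp point (between the pads) lies 19 mm behind it; z points along the fingers, x is the direction in which the jaws open and shut, and the axes are right-handed (so a half turn about z gives the same grasp; the last joint's range is limited). The gripper opens to 85 mm and grips with 20 to 120 N. Pads are 22 mm wide; open, the fingers measure 114 mm over their backs; the gripper's body (76 mm by 85 mm) begins 54 mm behind the grasp point. The pads swing forward as they close: fully open they stand 13 mm farther back than shut.
Start: joints at [1.108, 0.313, 0.046, 1.304, 0, 1.431], TCP at [0.182, 0.545, 0.231] pointing down, gripper open.
Joint ranges: [-2.76, 2.76], [-0.86, 1.69], [-1.03, 1.26], [-2.2, 2.34], [-1.47, 1.5], [-3.14, 3.14]. Speed limits (rad/s): [2.57, 2.57, 3.14, 3.14, 3.14, 3.14].

### API

Orientations are given as a unit quaternion [w, x, y, z].
In Python, from workcell import monitor, eyes, ticket gives the robot as it stands.
- The arm moves only by the tool send_rows, never from a script. Its argument "targets" is a list of rows, each a list of 5 numbers: the shift along the world's x, y, z in m, then the turn about the world's z in degrees, then the closure in counts, from 0 (fully open) to 255 (shut). A call has 1 to 12 rows; each row shifts and turns the commanded pose from where the row before left it; what a row does not reach is not made up. A row lasts 1/10 s, in which the tool goes at most 50 mm and 8.59 degrees, less where a joint would pass 70% of its speed; a pose out of reach is approached as far as the arm can. A call is refused whole if a number of a shift passes 0.05 or a number of a turn 8.59, either way. A call with a gripper value outside its range is refused whole. The fingers move at their own pace and stop on an object; "newtons" is the grip in N (left out, the last holds). Time passes only in rows, so rows that do not move let the fingers close. It gives the time, the measured TCP pose, the force and the opening at its end, in the units of the state.
- monitor.get_state(): the state, without advancing time (a new reading comes with each control period).
- eyes.read_camera(name): name is "scene" or "top" or "wrist"; returns a dict with "img" (480x640x3 uint8, red, green, blue), "z_map" (480x640 float32, m along the optical axis (not along the pixel's ray), 0 where there is no reading), "camera_matrix" (3x3 intrinsics, pixels), "pose" (4x4, takes a point from camera to world coordinates); the wrist camera has in their place "T_tool_cam" (4x4, takes a point from camera to tool coordinates, whose origin is the TCP and whose axes are the tool frame's). Camera axes: x right, y down, z forward; pixel columns grow to the right and rows downward; lengths in m; the calibration is good to about 2 mm. A picture is of the moment at which its call begins: read the wrist's pose just before it.
- ticket.hand_in(): hands the job in, once; it reports no verdict.
Trained networks look in the newest picture that a camera, given by its name, has taken for a name from the list of things; names that differ only in an ending like _2 or _b are one class to them, and where a whole thing is asked for, a point or a joint stands for the part that bears it (a point fixed in the world has none). Each returns a list of dicts, best first, with "conf" (0 to 1); they miss things now and then, are a little off and sometimes report something else, mostly with a low value. They report only what shows in the picture. A call takes as long as a camera call. They do not tell look-alikes from the thing itself.
- eyes.spot_in(name, camera): "xyz" ([x, y, z] in m, in world coordinates, good to about 4 mm: the middle of the surface that is visible of it).
- eyes.tip_of(name, camera): "xyz" ([x, y, z] in m, in world coordinates, good to about 4 mm: a listed point, or the origin of a listed thing).
The state is a dict: "clock": time; "joint_pos": joint angles; "qvel": joint speeds; "tau": joint torques, N m; "tcp_pos": TCP position; "orientation": TCP orientation; "wrist_force": force on the tool from outside, world axes, zero at the start; "ft_torque": the same for the moment, N m; "finger_gap": finger opening in m.
Only numpy, scipy, OpenCV 4.12 (cv2) and the standard library are available. Lean on these libraries where they do the work, as an engineer would, in place of code of your own. Each camera call takes 0.05 s, during which the arm holds its last target.

## Working session

There is one attempt and no reset: what is moved stays moved. The work goes in short steps, Python scripts to look and compute and a tool call to move; the robot and the scene stay as the last step left them, time stands still between calls to the robot, and variables do not carry over. Pictures are saved under pics/ and viewed, and the job is handed in when it is done.

Besides the shell and the picture viewer there is one more tool, called by a JSON object that holds its "method" and its "body", one argument or row to a line. send_rows: Moves the arm, as the interface text tells. Its arguments: {"type":"object","properties":{"targets":{"type":"array"},"newtons":{"type":"number"}},"required":["targets"]}

```bash
ls; mkdir -p pics; cat > h.py <<'E'
from workcell import monitor, eyes, ticket
import numpy as np, cv2
def save(c,n):
    r=eyes.read_camera(c); cv2.imwrite('pics/'+n,r['img'][:,:,::-1]); np.savez('pics/'+n+'.npz',**{k:np.array(v) for k,v in r.items()}); return r
E
python3 - <<'E'
from h import *
print(monitor.get_state())
for c in ['scene','top']:
    r=save(c,c+'0.png'); print(c,r['camera_matrix'].tolist(),np.round(r['pose'],3).tolist())
    for n in ['template_a_tab','template_a_holes','template_a_leg','template_b_tab','template_b_leg','rack_front','rack_back','crosshead','pin_root']:
        print(n,[(np.round(d['xyz'],3).tolist(),round(d['conf'],2)) for d in eyes.tip_of(n,c)])
print(monitor.get_state()['clock'])
E
```

```text
pics
{'clock': 0.0, 'joint_pos': array([ 1.10842756e+00,  3.13994770e-01,  4.49943559e-02,  1.30356083e+00,
       -1.29648911e-05,  1.43118252e+00]), 'qvel': array([ 0.00131253,  0.00043966, -0.00096356, -0.00046721, -0.00104906,
       -0.00021802]), 'tau': array([ 1.58084320e-03, -4.80624318e+01,  2.98530918e+01,  1.91488751e-02,
        2.43083036e-05,  1.61096096e-06]), 'tcp_pos': array([0.18217983, 0.5448631 , 0.23041833]), 'orientation': array([ 4.16683223e-04,  8.11535407e-01,  5.84302579e-01, -7.77914354e-04]), 'wrist_force': array([0.34113987, 0.26029088, 0.03043393]), 'ft_torque': array([ 0.00329282, -0.01995433,  0.00967612]), 'finger_gap': 0.08553733791399877}
scene [[469.98636745809875, 0.0, 310.02056729273755], [0.0, 469.98636745809875, 239.2666995217776], [0.0, 0.0, 1.0]] [[0.648, -0.383, 0.658, -0.255], [-0.761, -0.352, 0.545, -0.573], [0.023, -0.854, -0.52, 0.724], [0.0, 0.0, 0.0, 1.0]]
template_a_tab [([0.444, 0.236, 0.175], 0.7)]
template_a_holes [([0.647, -0.119, 0.237], 0.71), ([0.448, 0.24, 0.147], 0.59)]
template_a_leg [([0.43, 0.327, 0.069], 0.95)]
template_b
[... 616 characters left out ...]
2, -0.049, -0.999, 1.815], [0.0, 0.0, 0.0, 1.0]]
template_a_tab [([0.444, 0.236, 0.178], 0.69)]
template_a_holes [([0.636, -0.118, 0.229], 0.26)]
template_a_leg [([0.433, 0.328, 0.07], 0.66), ([0.537, 0.013, -0.001], 0.27)]
template_b_tab [([0.516, 0.249, 0.175], 0.63)]
template_b_leg [([0.52, 0.203, 0.071], 0.76)]
rack_front [([0.444, 0.236, 0.122], 0.68)]
rack_back [([0.515, 0.25, 0.128], 0.82)]
crosshead [([0.67, 0.092, 0.239], 0.9), ([0.277, 0.207, 0.24], 0.81), ([0.248, -0.237, 0.236], 0.69), ([0.648, -0.117, 0.24], 0.56)]
pin_root [([0.636, -0.119, 0.229], 0.86), ([0.656, 0.096, 0.23], 0.8), ([0.271, 0.202, 0.23], 0.67), ([0.242, -0.233, 0.235], 0.66), ([0.447, 0.24, 0.148], 0.61)]
1.0
```

View pics/scene0.png

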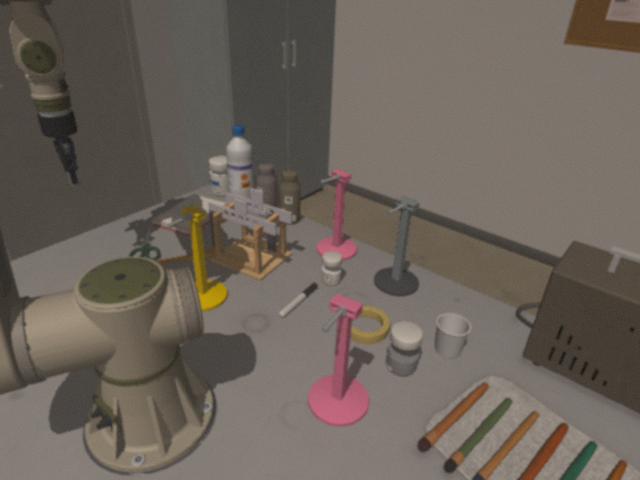

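View pics/top0.png

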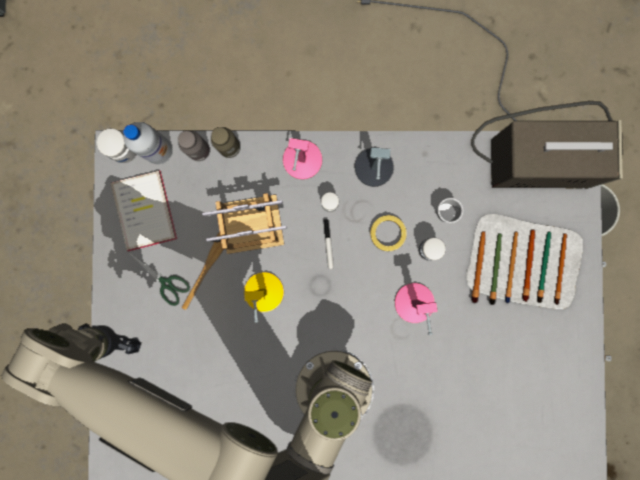

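```bash
python3 - <<'E'
from h import *
s=cv2.imread('pics/scene0.png');t=cv2.imread('pics/top0.png')
a=cv2.resize(s[180:290,355:455],(400,440),interpolation=3);b=cv2.resize(t[125:200,340:410],(400,428),interpolation=3)
b=cv2.copyMakeBorder(b,0,12,0,0,0);cv2.imwrite('pics/c1.png',np.hstack([a,b]))
a=cv2.resize(s[170:290,180:310],(430,396),interpolation=3);b=cv2.resize(t[170:260,190:300],(370,303),interpolation=3)
b=cv2.copyMakeBorder(b,0,93,0,0,0);cv2.imwrite('pics/c2.png',np.hstack([a,b]))
r=save('wrist','w0.png');print(r['T_tool_cam'],r['camera_matrix'])
E
```

```text
[[ 9.99998308e-01  1.38836202e-03 -1.20650801e-03 -3.76992599e-04]
 [-9.61895325e-04  9.53830302e-01  3.00344518e-01 -7.73832861e-02]
 [ 1.56779082e-03 -3.00342850e-01  9.53830024e-01 -1.43173990e-01]
 [ 0.00000000e+00  0.00000000e+00  0.00000000e+00  1.00000000e+00]] [[363.70339136   0.         321.0590591 ]
 [  0.         363.70339136 236.1555457 ]
 [  0.           0.           1.        ]]
```

View pics/c1.png

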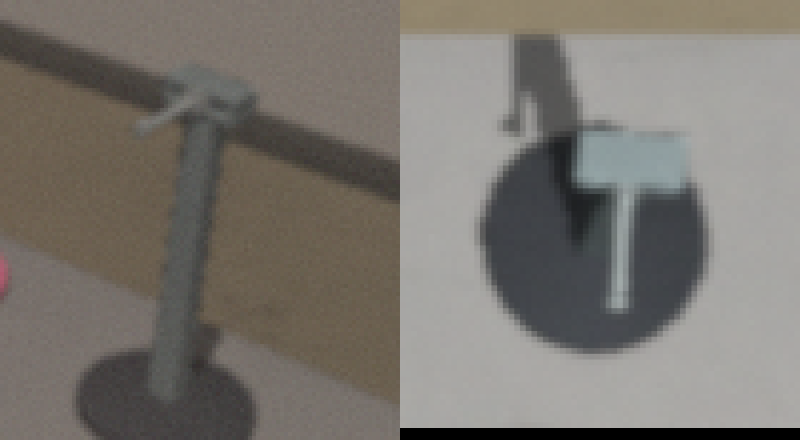

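View pics/c2.png

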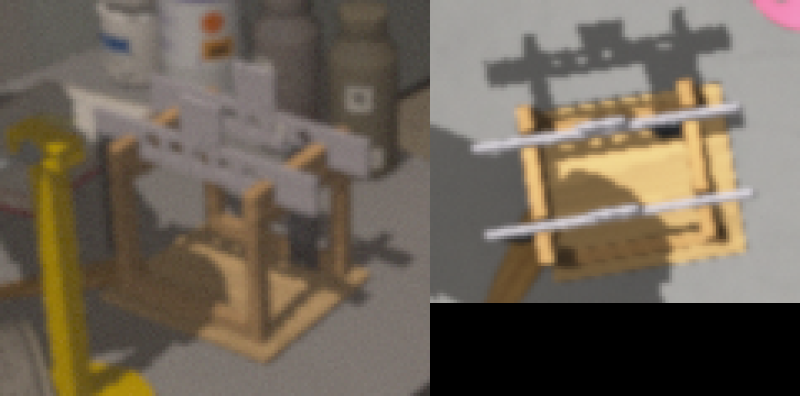

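{"method": "send_rows", "body": {
  "targets": [
    [0.02, -0.035, 0.02, -4, 0],
    [0.02, -0.035, 0.02, -4, 0],
    [0.02, -0.035, 0.02, -4, 0],
    [0.02, -0.035, 0.02, -4, 0],
    [0.02, -0.035, 0.02, -4, 0],
    [0.02, -0.035, 0.02, -4, 0],
    [0.02, -0.04, 0.02, -4, 0],
    [0.02, -0.04, 0.01, -4, 0],
    [0.02, -0.04, 0, -4, 0],
    [0.02, -0.04, 0, -4, 0],
    [0.02, -0.04, 0, -4, 0],
    [0.02, -0.04, 0, -4, 0]
  ],
  "newtons": 100
}}

```text
clock: 2.25
tcp_pos: [0.4229, 0.0936, 0.3817]
orientation: [0.0, 0.979, 0.202, 0.001]
wrist_force: [2.0, 0.2, -0.4]
finger_gap: 0.0853
```

{"method": "send_rows", "body": {
  "targets": [
    [0.025, -0.04, 0, -4, 0],
    [0.025, -0.04, 0, -4, 0],
    [0.025, -0.04, 0, -4, 0],
    [0.025, -0.04, 0, -4, 0],
    [0.025, -0.04, 0, 0, 0],
    [0.025, -0.04, 0, 0, 0],
    [0, 0, 0, 0, 0],
    [0, 0, 0, 0, 0]
  ]
}}

```text
clock: 3.05
tcp_pos: [0.5726, -0.1457, 0.3799]
orientation: [-0.001, 0.998, 0.064, -0.001]
wrist_force: [0.2, -0.1, -0.1]
finger_gap: 0.0856
```

```bash
python3 - <<'E'
from h import *
s=monitor.get_state();print(s)
r=save('wrist','w1.png');np.savez('pics/w1s.npz',p=s['tcp_pos'],q=s['orientation'])
E
```

```text
{'clock': 3.05, 'joint_pos': array([-3.85173532e-01,  3.67783871e-01,  4.86151034e-01,  1.69160098e+00,
        2.65319257e-04,  1.05666900e+00]), 'qvel': array([ 0.03321446, -0.05175637, -0.01988012,  0.00809147,  0.00363692,
        0.00127126]), 'tau': array([-1.23950288e+00, -4.83854091e+01,  2.92379934e+01, -2.87399981e-01,
       -7.62436213e-02, -2.40366685e-02]), 'tcp_pos': array([ 0.57261632, -0.14574176,  0.37989658]), 'orientation': array([-6.49201075e-04,  9.97921346e-01,  6.44320196e-02, -1.03993928e-03]), 'wrist_force': array([ 0.18140241, -0.14234037, -0.12767111]), 'ft_torque': array([ 0.02655788,  0.01080049, -0.01938587]), 'finger_gap': 0.08564877111678414}
```

View pics/w1.png

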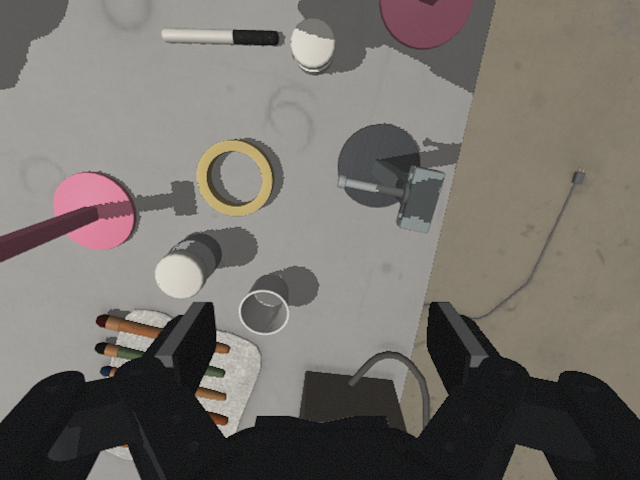

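```bash
cat >> h.py <<'E'
from scipy.spatial.transform import Rotation as R
def cloud(r,s=None):
    r={k:np.array(r[k]) for k in r}
    if 'pose' in r: T=r['pose']
    else:
        q=s['orientation'];A=np.eye(4);A[:3,:3]=R.from_quat([q[1],q[2],q[3],q[0]]).as_matrix();A[:3,3]=s['tcp_pos'];T=A@r['T_tool_cam']
    z=r['z_map'];K=r['camera_matrix'];v,u=np.mgrid[:480,:640]
    P=np.stack([(u-K[0,2])/K[0,0]*z,(v-K[1,2])/K[1,1]*z,z],-1)
    P=P@T[:3,:3].T+T[:3,3];P[z<=0]=np.nan;return P
E
python3 - <<'E'
from h import *
r=np.load('pics/w1.png.npz');d=np.load('pics/w1s.npz')
P=cloud(r,dict(tcp_pos=d['p'],orientation=d['q']))
m=np.zeros((480,640),bool);m[150:250,330:450]=1
Z=P[...,2]
c=P[m&(Z>0.234)&(Z<0.25)];print('crosstop',len(c),np.median(c,0),c[:,0].min(),c[:,0].max())
rect=cv2.minAreaRect((c[:,:2]*1000).astype(np.float32));print(rect)
p=P[m&(Z>0.215)&(Z<0.25)&(P[...,0]<0.635)];print(len(p),p.min(0),p.max(0))
for x in np.arange(0.57,0.65,0.005):
    q=P[m&(Z>0.215)&(Z<0.25)&(abs(P[...,0]-x)<.0025)]
    if len(q):print(round(x,3),len(q),q.min(0).round(4),q.max(0).round(4),np.median(q,0).round(4))
# top camera too
r=np.load('pics/top0.png.npz');P=cloud(r);Z=P[...,2]
m[:]=0;m[130:200,345:405]=1
c=P[m&(Z>0.234)&(Z<0.25)];print('top',len(c),np.median(c,0));print(cv2.minAreaRect((c[:,:2]*1000).astype(np.float32)))
p=P[m&(Z>0.215)&(Z<0.25)&(P[...,0]<0.63)];print(p.round(3)[:, :].tolist())
for n in ['crosshead','pin_root']:
    print(n,[(np.round(d['xyz'],4).tolist(),round(d['conf'],2)) for d in eyes.tip_of(n,'wrist')])
# front template
r=np.load('pics/top0.png.npz');P=cloud(r)
for nm in ['scene0','top0']:
    r=np.load(f'pics/{nm}.png.npz');P=cloud(r);Z=P[...,2]
    m=(P[...,0]>.40)&(P[...,0]<.48)&(P[...,1]>.1)&(P[...,1]<.36)&(Z>0.150)&(Z<.2)
    q=P[m];print(nm,len(q),q.mean(0),q.max(0));a=np.polyfit(q[:,1],q[:,0],1);print('yaw',-np.degrees(np.arctan(a[0])), 'x@.236',np.polyval(a,.236))
    print('y range', np.percentile(q[:,1],[1,99])); t=q[q[:,2]>.166];print('tab',len(t),t.mean(0) if len(t) else 0,t.min(0),t.max(0))
E
```

```text
crosstop 2261 [ 0.64612882 -0.11609817  0.23991011] 0.5814167317149298 0.6618935430057813
((621.0269775390625, -117.55597686767578), (49.904327392578125, 79.76500701904297), 86.4664306640625)
692 [ 0.58119078 -0.12549531  0.22428922] [ 0.63499889 -0.10773422  0.23998585]
0.58 27 [ 0.5812 -0.1182  0.2276] [ 0.5825 -0.1082  0.2368] [ 0.5817 -0.1135  0.2345]
0.585 79 [ 0.5825 -0.1185  0.2313] [ 0.5874 -0.1077  0.237 ] [ 0.585  -0.1122  0.2353]
0.59 55 [ 0.5875 -0.1168  0.2303] [ 0.5923 -0.11    0.2353] [ 0.59   -0.1133  0.2336]
0.595 55 [ 0.5926 -0.117   0.2297] [ 0.5974 -0.1104  0.2357] [ 0.595  -0.1134  0.2336]
0.6 56 [ 0.5976 -0.1172  0.2298] [ 0.6025 -0.1107  0.2361] [ 0.6    -0.1137  0.2335]
0.605 56 [ 0.6025 -0.118   0.2298] [ 0.6074 -0.1111  0.2358] [ 0.6051 -0.114   0.2335]
0.61 54 [ 0.6076 -0.1184  0.2298] [ 0.6124 -0.1114  0.2349] [ 0.6101 -0.1145  0.2335]
0.615 53 [ 0.6126 -0.1185  0.2293] [ 0.6175 -0.1118  0.2353] [ 0.615  -0.1148  0.2337]
0.62 54 [ 0.6176 -0.119   0.2308] [ 0.6224 -0.1123  0.2354] [ 0.6199 -0.1151  0.2338]
0.625 52 [ 0.6227 -0.1191  0.2298] [ 0.6275 -0.1125
[... 1905 characters left out ...]
584, -0.12, 0.225], [0.581, -0.115, 0.23], [0.581, -0.118, 0.226]]
crosshead [([0.651, -0.1168, 0.2427], 0.97)]
pin_root [([0.6339, -0.1136, 0.2346], 0.64)]
scene0 374 [0.4433656  0.23435092 0.16405197] [0.46472783 0.34191481 0.19351666]
yaw 9.516396082486008 x@.236 0.4430891588019314
y range [0.13273532 0.33694553]
tab 133 [0.44314748 0.23516288 0.18007161] [0.43799354 0.21568129 0.16610244] [0.4502935  0.25920102 0.19351666]
top0 192 [0.44552969 0.23519617 0.16272355] [0.47704096 0.33959914 0.19965536]
yaw 8.012404446878252 x@.236 0.445416544077162
y range [0.13033092 0.33810882]
tab 40 [0.4445838  0.2321234  0.18757507] [0.43960171 0.15362945 0.16610932] [0.45989352 0.25410503 0.19965536]
```

{"method": "send_rows", "body": {
  "targets": [
    [-0.014, 0.042, -0.007, 0.3, 0],
    [-0.014, 0.042, -0.007, 0.3, 0],
    [-0.014, 0.042, -0.007, 0.3, 0],
    [-0.014, 0.042, -0.007, 0.3, 0],
    [-0.014, 0.042, -0.007, 0.3, 0],
    [-0.014, 0.042, -0.007, 0.3, 0],
    [-0.014, 0.042, -0.007, 0, 0],
    [-0.014, 0.042, -0.007, 0, 0],
    [-0.014, 0.042, -0.007, 0, 0],
    [0, 0, 0, 0, 0],
    [0, 0, 0, 0, 0],
    [0, 0, 0, 0, 0]
  ]
}}

```text
clock: 4.4
tcp_pos: [0.446, 0.2332, 0.3192]
orientation: [0.0, 0.997, 0.081, 0.001]
wrist_force: [-0.5, 0.1, 0.3]
finger_gap: 0.0851
```

```bash
python3 - <<'E'
from h import *
s=monitor.get_state();print(s['tcp_pos'],s['orientation'])
r=save('wrist','w2.png');np.savez('pics/w2s.npz',p=s['tcp_pos'],q=s['orientation'])
P=cloud(r,s);Z=P[...,2]
m=(P[...,0]>.40)&(P[...,0]<.48)&(P[...,1]>.1)&(P[...,1]<.36)&(Z>0.150)&(Z<.2)
q=P[m];print(len(q),q.mean(0),q.max(0));a=np.polyfit(q[:,1],q[:,0],1);print('yaw',-np.degrees(np.arctan(a[0])))
print(cv2.minAreaRect((q[:,:2]*1000).astype(np.float32)))
t=q[q[:,2]>.186];print('tab',len(t),t.mean(0),t.min(0),t.max(0),cv2.minAreaRect((t[:,:2]*1000).astype(np.float32)))
for n in ['template_a_tab','template_a_holes','template_a_leg']:
    print(n,[(np.round(d['xyz'],4).tolist(),round(d['conf'],2)) for d in eyes.tip_of(n,'wrist')])
E
```

```text
[0.44603298 0.23319191 0.31917418] [4.94238832e-06 9.96677514e-01 8.14451598e-02 7.86696272e-04]
1474 [0.4436444  0.24616958 0.16556172] [0.46443686 0.34256295 0.19570619]
yaw 9.405455950168085
((445.5077209472656, 236.31787109375), (4.732172012329102, 215.1708984375), 9.3032808303833)
tab 307 [0.44504787 0.23739164 0.19349442] [0.44016943 0.21702137 0.18684551] [0.45032581 0.25598767 0.19570619] ((445.1873779296875, 236.47418212890625), (3.927741289138794, 39.557376861572266), 9.479011535644531)
template_a_tab [([0.4438, 0.2367, 0.1741], 0.93), ([0.4434, 0.2404, 0.1253], 0.71)]
template_a_holes []
template_a_leg []
```

View pics/w2.png

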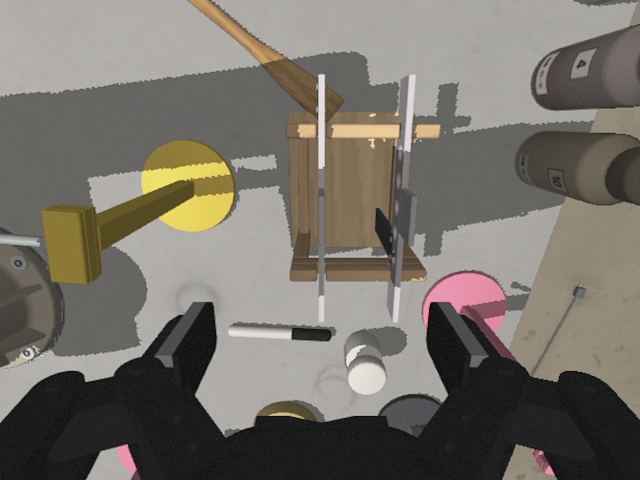

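{"method": "send_rows", "body": {
  "targets": [
    [-0.001, 0.003, -0.03, 0, 100],
    [0, 0, -0.045, 0, 100],
    [0, 0, -0.045, 0, 100],
    [0, 0, -0.025, 0, 100],
    [0, 0, -0.01, 0, 100],
    [0, 0, -0.003, 0, 100],
    [0, 0, 0, 0, 100],
    [0, 0, 0, 0, 100]
  ]
}}

```text
clock: 5.4
tcp_pos: [0.4468, 0.2366, 0.162]
orientation: [-0.0, 0.997, 0.081, 0.002]
wrist_force: [-0.4, 0.6, -0.6]
finger_gap: 0.0518
```

{"method": "send_rows", "body": {
  "targets": [
    [-0.0015, 0, -0.002, 0, 150],
    [0, 0, 0, 0, 210],
    [0, 0, 0, 0, 255],
    [0, 0, 0, 0, 255],
    [0, 0, 0, 0, 255],
    [0, 0, 0, 0, 255],
    [0, 0, 0, 0, 255]
  ],
  "newtons": 100
}}

```text
clock: 6.1
tcp_pos: [0.4444, 0.2366, 0.1589]
orientation: [-0.0, 0.997, 0.081, 0.001]
wrist_force: [-0.1, 0.3, 5.7]
finger_gap: 0.0035
```

{"method": "send_rows", "body": {
  "targets": [
    [0, 0, 0.003, 0, 255],
    [0, 0, 0.006, 0, 255],
    [0, 0, 0.01, 0, 255],
    [0, 0, 0.015, 0, 255],
    [0, 0, 0, 0, 255]
  ]
}}

```text
clock: 6.6
tcp_pos: [0.4442, 0.2365, 0.1942]
orientation: [-0.0, 0.997, 0.081, 0.001]
wrist_force: [0.2, -0.4, -1.7]
finger_gap: 0.0039
```

```bash
python3 - <<'E'
from h import *
s=monitor.get_state();print(s['tcp_pos'],s['orientation'],s['finger_gap'],s['wrist_force'],s['ft_torque'])
r=save('wrist','w3.png')
P=cloud(r,s);Z=P[...,2]
m=(P[...,0]>.40)&(P[...,0]<.48)&(P[...,1]>.1)&(P[...,1]<.36)&(Z>0.150)&(Z<.24)
m[:,:250]=0;m[:,400:]=0;m[290:]=0
q=P[m];print(len(q))
b=q[(q[:,1]>.27)]
print(np.polyfit(b[:,1],b[:,2],1))
for y in np.arange(.26,.35,.01):
    k=b[abs(b[:,1]-y)<.005]
    if len(k):print(round(y,3),len(k),np.percentile(k[:,2],90).round(4))
save('scene','s3.png')
E
```

```text
[0.44416172 0.23652577 0.19421716] [-2.54836915e-04  9.96700931e-01  8.11585801e-02  6.88196323e-04] 0.003877320093766073 [ 0.24601642 -0.38111328 -1.68933911] [-0.12824413 -0.04193207  0.01158407]
3607
[-0.06441444  0.21108767]
0.27 142 0.1934
0.28 295 0.1937
0.29 324 0.1935
0.3 345 0.1936
0.31 359 0.1936
0.32 471 0.1934
0.33 456 0.1934
0.34 396 0.1935
```

View pics/w3.png

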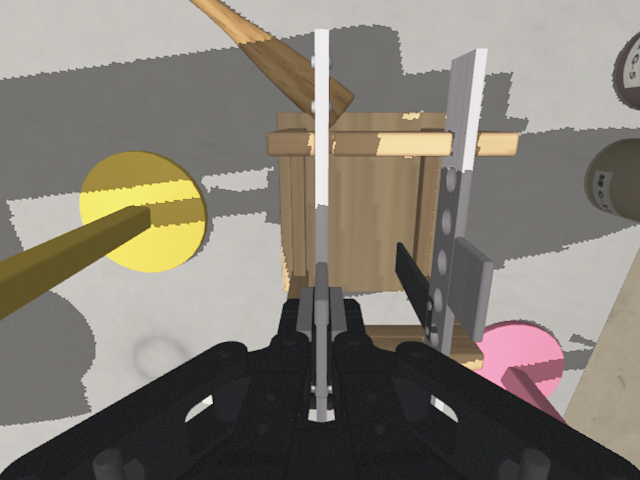

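{"method": "send_rows", "body": {
  "targets": [
    [0, 0, 0.02, 0, 255],
    [0, 0, 0.035, 0, 255],
    [0, 0, 0.035, 0, 255],
    [0, 0, 0.035, 0, 255],
    [0, 0, 0.03, 0, 255],
    [0, -0.01, 0.01, 0, 255],
    [0, -0.025, 0, 0, 255],
    [0, -0.035, 0, 0, 255],
    [0, -0.035, 0, -2, 255],
    [0, -0.035, 0, -2, 255],
    [0, -0.035, 0, -2, 255],
    [0, -0.035, 0, -2, 255]
  ]
}}

```text
clock: 7.9
tcp_pos: [0.4427, 0.0246, 0.3555]
orientation: [-0.0, 1.0, 0.011, -0.001]
wrist_force: [0.8, -0.3, -2.1]
finger_gap: 0.0037
```

{"method": "send_rows", "body": {
  "targets": [
    [0, -0.035, 0, -2, 255],
    [0, -0.035, 0, -2, 255],
    [0, -0.035, 0, -1.4, 255],
    [0.01, -0.035, 0, 0, 255],
    [0.02, -0.03, 0, 0, 255],
    [0.02, -0.015, 0, 0, 255],
    [0.02, 0, -0.015, 0, 255],
    [0.015, 0, -0.025, 0, 255],
    [0.01, 0, -0.025, 0, 255],
    [0, 0, -0.02, 0, 255],
    [0, 0, 0, 0, 255],
    [0, 0, 0, 0, 255]
  ]
}}

```text
clock: 9.1
tcp_pos: [0.5378, -0.1586, 0.2713]
orientation: [-0.001, 0.999, -0.036, -0.001]
wrist_force: [0.1, 0.2, -1.9]
finger_gap: 0.0039
```

```bash
python3 - <<'E'
from h import *
s=monitor.get_state();print(s['tcp_pos'],s['orientation'],np.degrees(2*np.arctan2(s['orientation'][2],s['orientation'][1])),s['finger_gap'],s['wrist_force'],s['ft_torque'])
r=save('wrist','w4.png');np.savez('pics/w4s.npz',p=s['tcp_pos'],q=s['orientation'])
save('scene','s4.png')
E
```

```text
[ 0.53778552 -0.15863727  0.27130295] [-5.26057427e-04  9.99354174e-01 -3.59035436e-02 -1.37617698e-03] -4.115131932986167 0.003943584462311704 [ 0.11093997  0.1941675  -1.87659642] [-0.07847756  0.01045473 -0.03346229]
```

View pics/w4.png

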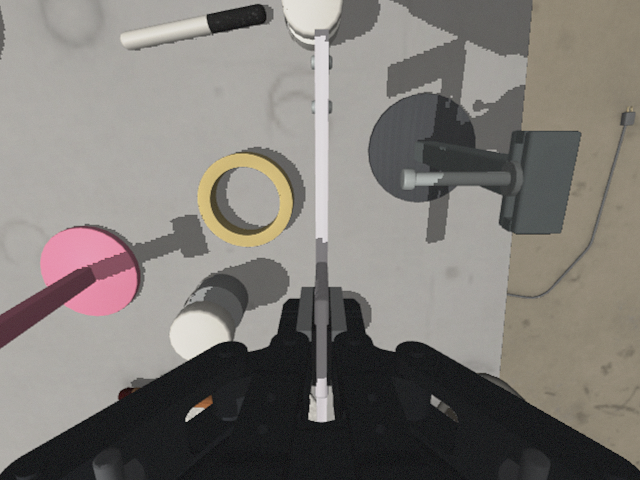

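View pics/s4.png

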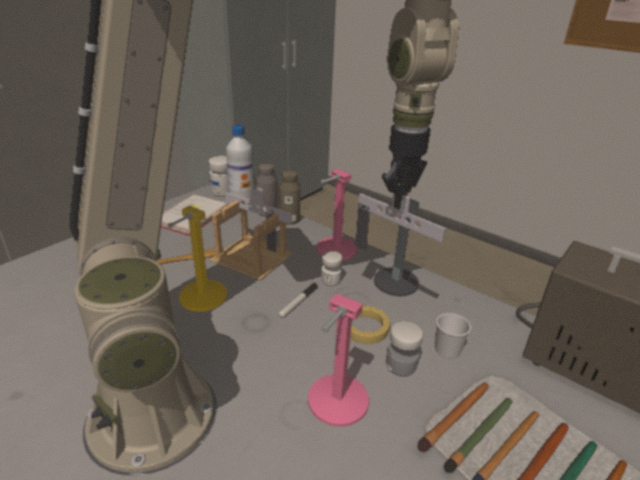

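```bash
cat > m.py <<'E'
from h import *
import sys
def meas(n,zs=None):
    r=dict(np.load(f'pics/{n}.png.npz'));d=np.load(f'pics/{n}s.npz')
    P=cloud(r,dict(tcp_pos=np.zeros(3),orientation=np.array([0,1.,0,0])))  # pseudo: tool-yaw frame, x jaw, y = -tool y
    P=P+np.array([0,0,d['p'][2]]);Z=P[...,2];X=P[...,0];Y=P[...,1];tz=d['p'][2]
    b=P[(abs(X)<.006)&(Y>.03)&(Y<.14)&(abs(Z-(tz-.0015))<.004)]
    print('bar',len(b),'x',np.median(b[:,0]).round(4),'yawfit',np.degrees(np.arctan(np.polyfit(b[:,1],b[:,0],1)[0])).round(2),'ymax',np.percentile(b[:,1],99.5).round(4),b[:,1].max().round(4),'ztop',np.median(b[:,2]).round(4),'tilt',np.polyfit(b[:,1],b[:,2],1)[0].round(4))
    p=P[(X>.008)&(X<.2)&(abs(Y-.048)<.02)&(Z>.219)&(Z<.238)]
    x0=p[:,0].min();print('headtip',x0)
    for x in np.arange(x0+.001,x0+.056,.005):
        k=p[abs(p[:,0]-x)<.0025]
        if len(k)>4:print(x.round(4),len(k),'y',k[:,1].min().round(4),k[:,1].max().round(4),((k[:,1].min()+k[:,1].max())/2).round(4),'z',np.percentile(k[:,2],95).round(4))
if __name__=='__main__': meas(sys.argv[1])
E
python3 m.py w4
```

```text
bar 2708 x -0.0004 yawfit -0.08 ymax 0.1072 0.1076 ztop 0.2698 tilt -0.0039
headtip 0.039767210793035024
0.0408 202 y 0.0437 0.0543 0.049 z 0.2364
0.0458 161 y 0.0441 0.0544 0.0492 z 0.2367
0.0508 137 y 0.0459 0.0524 0.0492 z 0.2349
0.0558 143 y 0.0459 0.0525 0.0492 z 0.235
0.0608 142 y 0.0459 0.0525 0.0492 z 0.2352
0.0658 139 y 0.0459 0.0525 0.0492 z 0.2351
0.0708 142 y 0.046 0.0525 0.0492 z 0.2349
0.0758 138 y 0.046 0.0525 0.0493 z 0.2349
0.0808 143 y 0.0459 0.0525 0.0492 z 0.2349
0.0858 142 y 0.0459 0.0525 0.0492 z 0.2349
0.0908 297 y 0.041 0.0578 0.0494 z 0.2371
```

{"method": "send_rows", "body": {
  "targets": [
    [0.005, 0, -0.005, 0, 255],
    [0.008, 0, -0.008, 0, 255],
    [0.007, 0, -0.008, 0, 255],
    [0, 0, -0.004, 0, 255],
    [0, 0, 0, 0, 255],
    [0, 0, 0, 0, 255]
  ]
}}

```text
clock: 9.8
tcp_pos: [0.5587, -0.1585, 0.247]
orientation: [-0.0, 0.999, -0.036, -0.0]
wrist_force: [-1.0, 0.2, -3.1]
finger_gap: 0.0036
```

```bash
python3 - <<'E'
from h import *
s=monitor.get_state();print(s['tcp_pos'],np.degrees(2*np.arctan2(s['orientation'][2],s['orientation'][1])),s['wrist_force'])
r=save('wrist','w5.png');np.savez('pics/w5s.npz',p=s['tcp_pos'],q=s['orientation'])
r=save('scene','s5.png')
s=r['img'][170:270,350:450,::-1];cv2.imwrite('pics/s5c.png',cv2.resize(s,(600,600),interpolation=3))
E
python3 m.py w5
```

```text
[ 0.55871669 -0.15853652  0.24703009] -4.089941379593811 [-0.95663002  0.15509518 -3.05331798]
bar 2708 x -0.0004 yawfit -0.09 ymax 0.1072 0.1075 ztop 0.2455 tilt -0.0043
headtip 0.018990145119644003
0.02 226 y 0.0427 0.0526 0.0476 z 0.2364
0.025 218 y 0.0427 0.0526 0.0476 z 0.2364
0.03 177 y 0.0442 0.0508 0.0475 z 0.2348
0.035 186 y 0.0442 0.0509 0.0475 z 0.2347
0.04 187 y 0.0441 0.051 0.0475 z 0.2348
0.045 178 y 0.0441 0.0508 0.0475 z 0.2347
0.05 185 y 0.0441 0.0509 0.0475 z 0.2348
0.055 185 y 0.0442 0.0509 0.0475 z 0.2349
0.06 180 y 0.044 0.051 0.0475 z 0.2348
0.065 183 y 0.0442 0.051 0.0476 z 0.2347
0.07 459 y 0.0392 0.0565 0.0479 z 0.2371
```

View pics/s5c.png

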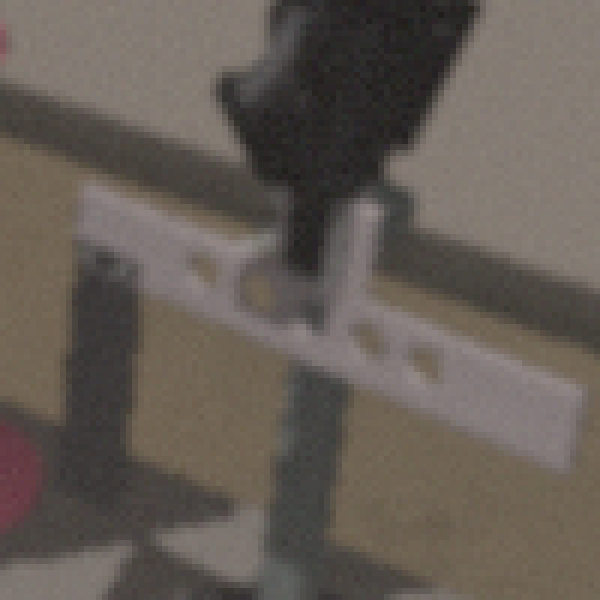

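View pics/w5.png

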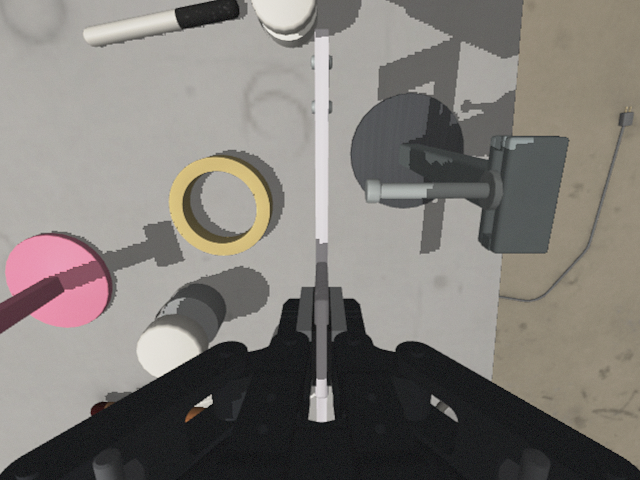

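```bash
python3 - <<'E'
from h import *
for n in ['w4','w5']:
    r=dict(np.load(f'pics/{n}.png.npz'));d=np.load(f'pics/{n}s.npz')
    P=cloud(r,dict(tcp_pos=np.zeros(3),orientation=np.array([0,1.,0,0])))+np.array([0,0,d['p'][2]])
    X,Y,Z=P[...,0],P[...,1],P[...,2];tz=d['p'][2]
    c=P[(Z>.23)&(Z<.25)&(X>.08)&(X<.15)&(abs(Y-.045)<.035)]
    h,e=np.histogram(c[:,2],bins=np.arange(.232,.248,.001));print(h,e[0]);print('top',np.median(c[c[:,2]>.237][:,2]),c[:,1].min(),c[:,1].max(),c[:,0].min(),c[:,0].max())
    b=P[(abs(X)<.006)&(abs(Y-.048)<.012)&(abs(Z-tz)<.006)];print('bar',np.percentile(b[:,2],[5,50,95]))
    sh=P[(X>.05)&(X<.08)&(abs(Y-.048)<.0015)&(Z>.22)&(Z<.24)] if n=='w4' else P[(X>.03)&(X<.06)&(abs(Y-.0475)<.0012)&(Z>.22)&(Z<.24)];print('shaft crest',np.median(sh[:,2]))
E
```

```text
[ 122  187  193  115  138  149  319 1621 2723  725   21    0    0    0
    0] 0.232
top 0.2402334226349107 0.022011368109647843 0.07232759872086919 0.08002813284831473 0.12057446075175073
bar [0.26883596 0.26988506 0.27085392]
shaft crest 0.23402421153096312
[  22    5    0    0    0    5  191 1972 2589  399    7    0    0    0
    0] 0.232
top 0.2401305811417252 0.02082066417785089 0.07075088144057518 0.08000277990741382 0.09947041043988598
bar [0.2445395  0.24560822 0.24669604]
shaft crest 0.23404363751396862
```

{"method": "send_rows", "body": {
  "targets": [
    [0.005, -0.0004, -0.001, 0, 255],
    [0.005, -0.0004, 0, 0, 255],
    [0.004, -0.0003, 0, 0, 255],
    [0, 0, 0, 0, 255]
  ]
}}

```text
clock: 10.3
tcp_pos: [0.5736, -0.1599, 0.2462]
orientation: [0.0, 0.999, -0.036, 0.0]
wrist_force: [-0.4, 0.2, -2.6]
finger_gap: 0.0036
```

{"method": "send_rows", "body": {
  "targets": [
    [0.002, -0.0001, 0, 0, 255],
    [0.002, -0.0002, 0, 0, 255],
    [0.002, -0.0001, 0, 0, 255],
    [0, 0, 0, 0, 255]
  ]
}}

```text
clock: 10.7
tcp_pos: [0.5792, -0.1602, 0.2463]
orientation: [0.0, 0.999, -0.036, 0.0]
wrist_force: [0.4, -0.0, -2.0]
finger_gap: 0.0034
```

```bash
python3 - <<'E'
from h import *
s=monitor.get_state();print(s['tcp_pos'],np.degrees(2*np.arctan2(s['orientation'][2],s['orientation'][1])),s['wrist_force'],s['ft_torque'])
r=save('wrist','w6.png');np.savez('pics/w6s.npz',p=s['tcp_pos'],q=s['orientation'])
E
python3 m.py w6
```

```text
[ 0.57915815 -0.16018592  0.24627306] -4.091191414022948 [ 0.35504193 -0.01661    -2.01486917] [-0.08102491 -0.06351335  0.00801433]
bar 2708 x -0.0004 yawfit -0.08 ymax 0.1072 0.1076 ztop 0.2447 tilt -0.003
headtip 0.008001738021513079
0.009 129 y 0.0443 0.0511 0.0477 z 0.235
0.014 179 y 0.0444 0.051 0.0477 z 0.2347
0.019 187 y 0.0441 0.051 0.0476 z 0.2349
0.024 185 y 0.0442 0.0512 0.0477 z 0.2349
0.029 183 y 0.0442 0.051 0.0476 z 0.235
0.034 184 y 0.0442 0.0511 0.0477 z 0.2348
0.039 181 y 0.044 0.0512 0.0476 z 0.2348
0.044 186 y 0.0442 0.0511 0.0476 z 0.2347
0.049 236 y 0.0412 0.056 0.0486 z 0.2358
0.054 855 y 0.0281 0.068 0.048 z 0.2377
0.059 109 y 0.028 0.0642 0.0461 z 0.2281
```

View pics/w6.png

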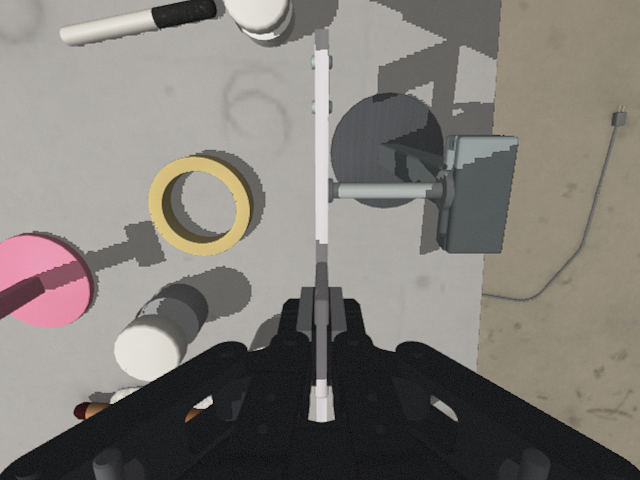

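{"method": "send_rows", "body": {
  "targets": [
    [0.003, -0.0002, 0, 0, 255],
    [0.003, -0.0002, 0, 0, 255],
    [0.002, -0.0002, 0, 0, 255],
    [0, 0, 0, 0, 255]
  ]
}}

```text
clock: 11.15
tcp_pos: [0.5873, -0.1608, 0.2462]
orientation: [-0.0, 0.999, -0.036, 0.0]
wrist_force: [0.2, -1.0, -2.3]
finger_gap: 0.0041
```

{"method": "send_rows", "body": {
  "targets": [
    [0.004, -0.0003, 0, 0, 255],
    [0.004, -0.0003, 0, 0, 255],
    [0.004, -0.0003, 0, 0, 255],
    [0.003, -0.0002, 0, 0, 255],
    [0, 0, 0, 0, 255],
    [0, 0, 0, 0, 255]
  ]
}}

```text
clock: 11.75
tcp_pos: [0.6019, -0.1618, 0.2462]
orientation: [-0.0, 0.999, -0.036, -0.0]
wrist_force: [0.3, 0.4, -1.9]
finger_gap: 0.0037
```

```bash
python3 - <<'E'
from h import *
s=monitor.get_state();print(s['tcp_pos'],np.degrees(2*np.arctan2(s['orientation'][2],s['orientation'][1])),s['wrist_force'],s['ft_torque'])
r=save('wrist','w7.png');np.savez('pics/w7s.npz',p=s['tcp_pos'],q=s['orientation'])
E
python3 m.py w7
```

```text
[ 0.6019312  -0.1618252   0.24616787] -4.090782468014179 [ 0.2673588   0.38916438 -1.94729115] [-0.09547199  0.0221016   0.02852347]
bar 2705 x -0.0004 yawfit -0.08 ymax 0.1072 0.1075 ztop 0.2446 tilt -0.0037
headtip 0.008033872001003169
0.009 130 y 0.0441 0.051 0.0476 z 0.2348
0.014 180 y 0.0441 0.0511 0.0476 z 0.2347
0.019 186 y 0.0443 0.0512 0.0477 z 0.2348
0.024 183 y 0.044 0.0511 0.0476 z 0.2347
0.029 352 y 0.0387 0.0676 0.0532 z 0.2377
0.034 379 y 0.028 0.068 0.048 z 0.2376
```

View pics/w7.png

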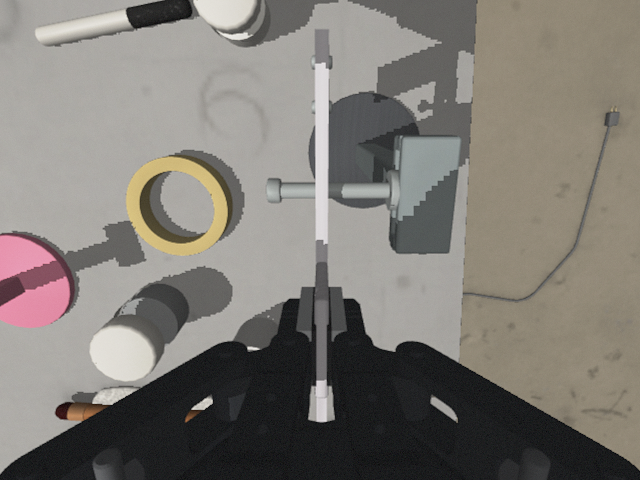

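The plate is on the shaft and the head is clear on the near side (pixel ~272,190). Lowering until the pin takes the weight.

{"method": "send_rows", "body": {
  "targets": [
    [0, 0, -0.001, 0, 255],
    [0, 0, -0.001, 0, 255],
    [0, 0, -0.001, 0, 255],
    [0, 0, 0, 0, 255],
    [0, 0, 0, 0, 255]
  ]
}}

```text
clock: 12.3
tcp_pos: [0.6019, -0.1619, 0.2433]
orientation: [0.0, 0.999, -0.036, 0.0]
wrist_force: [0.9, 0.1, -2.4]
finger_gap: 0.0037
```

{"method": "send_rows", "body": {
  "targets": [
    [0, 0, -0.0007, 0, 255],
    [0, 0, 0, 0, 255],
    [0, 0, 0, 0, 255]
  ]
}}

```text
clock: 12.6
tcp_pos: [0.6019, -0.1619, 0.2426]
orientation: [-0.0, 0.999, -0.036, 0.0]
wrist_force: [-1.2, 0.2, -2.1]
finger_gap: 0.0037
```

{"method": "send_rows", "body": {
  "targets": [
    [0, 0, -0.0005, 0, 255],
    [0, 0, 0, 0, 255],
    [0, 0, 0, 0, 255]
  ]
}}

```text
clock: 12.9
tcp_pos: [0.6019, -0.1619, 0.2421]
orientation: [0.0, 0.999, -0.036, 0.0]
wrist_force: [-0.3, 1.0, -2.6]
finger_gap: 0.0033
```

{"method": "send_rows", "body": {
  "targets": [
    [0, 0, -0.0004, 0, 255],
    [0, 0, 0, 0, 255],
    [0, 0, 0, 0, 255]
  ]
}}

```text
clock: 13.2
tcp_pos: [0.602, -0.1619, 0.2419]
orientation: [0.0, 0.999, -0.036, 0.0]
wrist_force: [-0.8, -0.8, -1.4]
finger_gap: 0.0035
```

{"method": "send_rows", "body": {
  "targets": [
    [0, 0, -0.0004, 0, 255],
    [0, 0, 0, 0, 255],
    [0, 0, 0, 0, 255]
  ]
}}

```text
clock: 13.5
tcp_pos: [0.602, -0.1619, 0.2416]
orientation: [0.0, 0.999, -0.036, 0.0]
wrist_force: [-1.5, 0.0, 0.6]
finger_gap: 0.0037
```

{"method": "send_rows", "body": {
  "targets": [
    [0, 0, -0.0003, 0, 255],
    [0, 0, 0, 0, 255],
    [0, 0, 0, 0, 255]
  ]
}}

```text
clock: 13.8
tcp_pos: [0.602, -0.1619, 0.2414]
orientation: [0.0, 0.999, -0.036, 0.0]
wrist_force: [-1.8, 0.4, 2.1]
finger_gap: 0.0033
```

{"method": "send_rows", "body": {
  "targets": [
    [0, 0, 0.0003, 0, 255],
    [0, 0, 0, 0, 255],
    [0, 0, 0, 0, 243],
    [0, 0, 0, 0, 240],
    [0, 0, 0, 0, 237],
    [0, 0, 0, 0, 234],
    [0, 0, 0, 0, 230],
    [0, 0, 0, 0, 225],
    [0, 0, 0, 0, 220],
    [0, 0, 0, 0, 210],
    [0, 0, 0, 0, 200],
    [0, 0, 0, 0, 200]
  ],
  "newtons": 20
}}

```text
clock: 15.0
tcp_pos: [0.6019, -0.1619, 0.2413]
orientation: [0.0, 0.999, -0.036, 0.0]
wrist_force: [-0.2, -0.9, 0.6]
finger_gap: 0.0185
```

```bash
python3 - <<'E'
from h import *
s=monitor.get_state();print(s['tcp_pos'],s['wrist_force'],s['ft_torque'],s['finger_gap'])
r=save('wrist','w8.png');np.savez('pics/w8s.npz',p=s['tcp_pos'],q=s['orientation'])
E
python3 m.py w8
```

```text
[ 0.60190556 -0.16185896  0.24133144] [-0.22487233 -0.86799724  0.61487622] [ 0.04013583  0.01240841 -0.00507502] 0.018459008446708867
bar 2771 x -0.0004 yawfit -0.16 ymax 0.1074 0.1078 ztop 0.2403 tilt -0.0007
headtip 0.008070671347309846
0.0091 150 y 0.0445 0.0512 0.0478 z 0.2347
0.0141 202 y 0.0445 0.0512 0.0479 z 0.2347
0.0191 200 y 0.0444 0.0513 0.0478 z 0.2348
0.0241 202 y 0.0445 0.0513 0.0479 z 0.2348
0.0291 364 y 0.0392 0.0668 0.053 z 0.2376
0.0341 398 y 0.0281 0.068 0.0481 z 0.2374
```

View pics/w8.png

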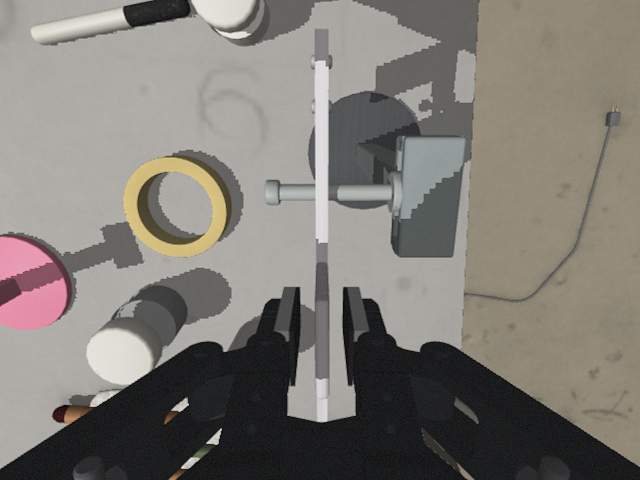

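{"method": "send_rows", "body": {
  "targets": [
    [0, 0, 0, 0, 175],
    [0, 0, 0, 0, 175],
    [0, 0, 0.005, 0, 175],
    [0, 0, 0.01, 0, 175],
    [0, 0, 0.02, 0, 175],
    [0, 0, 0.03, 0, 175],
    [0, 0, 0.04, 0, 175],
    [0, 0, 0.03, 0, 175],
    [-0.02, 0, 0.01, 0, 175],
    [-0.03, 0, 0, 0, 175],
    [0, 0, 0, 0, 175],
    [0, 0, 0, 0, 175]
  ]
}}

```text
clock: 16.25
tcp_pos: [0.5518, -0.1619, 0.3876]
orientation: [0.0, 0.999, -0.036, 0.001]
wrist_force: [0.1, -0.2, -1.1]
finger_gap: 0.0269
```

```bash
python3 - <<'E'
from h import *
r=save('wrist','w9.png');r=save('scene','s9.png')
s=r['img'][170:310,330:470,::-1];cv2.imwrite('pics/s9c.png',cv2.resize(s,(600,600),interpolation=3))
for i in range(2):
    s=monitor.get_state();r=save('wrist','w10.png')
    P=cloud(r,s);Z=P[...,2]
    q=P[(abs(P[...,0]-.6045)<.015)&(P[...,1]>-.275)&(P[...,1]<-.04)&(Z>.236)&(Z<.245)]
    print(s['clock'],len(q),np.polyfit(q[:,1],q[:,2],1)[0],np.polyfit(q[:,1],q[:,0],1)[0],q.min(0),q.max(0),s['wrist_force'])
E
```

```text
16.35 1343 -0.00035452667712563684 0.0736849033362071 [ 0.59370212 -0.23823707  0.23601953] [ 0.61174608 -0.05475765  0.24487976] [-0.6454729  -0.11017053 -0.01631975]
16.4 1353 -0.00011709443330225759 0.07379662013110871 [ 0.59355006 -0.23792538  0.23603357] [ 0.61792659 -0.05495333  0.24497849] [ 0.32920575 -0.39746114  0.62140071]
```

View pics/s9c.png

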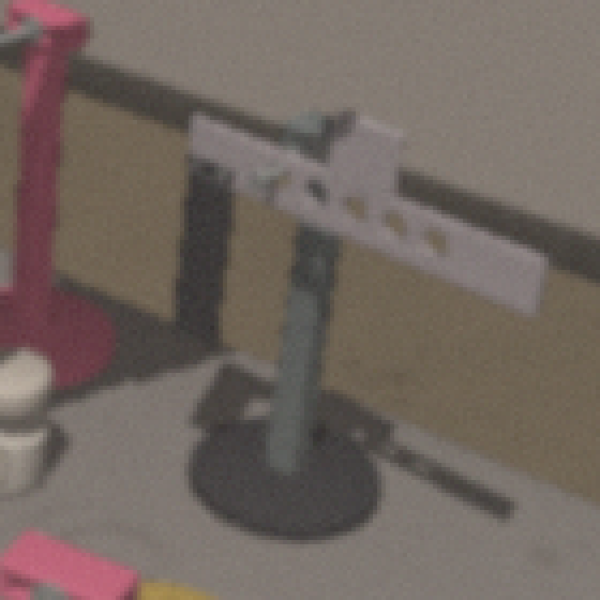

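View pics/w9.png

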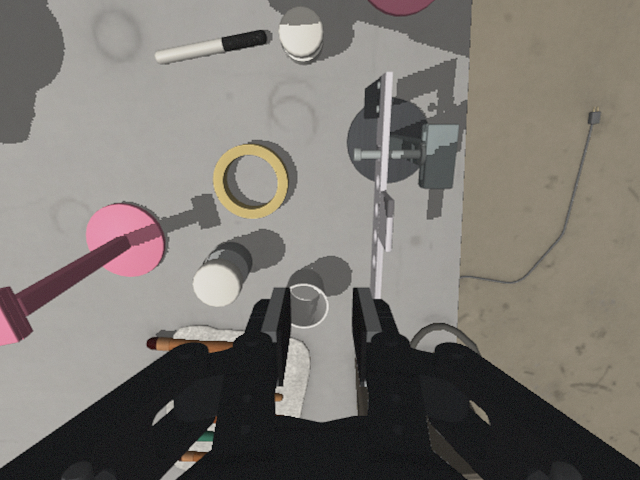

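View pics/s9.png

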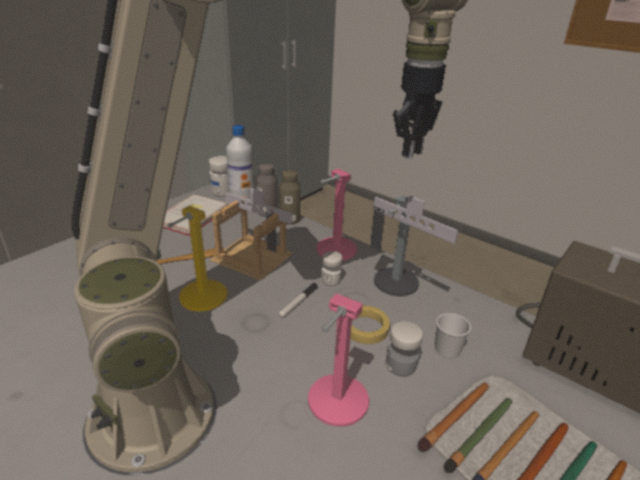

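{"method": "send_rows", "body": {
  "targets": [
    [0, 0, 0, 0, 175],
    [0, 0, 0, 0, 175],
    [0, 0, 0, 0, 175],
    [0, 0, 0, 0, 175],
    [0, 0, 0, 0, 175],
    [0, 0, 0, 0, 175]
  ]
}}

```text
clock: 17.05
tcp_pos: [0.5519, -0.1618, 0.3863]
orientation: [-0.0, 0.999, -0.036, 0.0]
wrist_force: [0.5, 0.9, -0.3]
finger_gap: 0.0268
```

```bash
python3 - <<'E'
from h import *
for i in range(2):
    s=monitor.get_state();r=save('wrist','w11.png')
    P=cloud(r,s);Z=P[...,2]
    q=P[(abs(P[...,0]-.6045)<.015)&(P[...,1]>-.275)&(P[...,1]<-.04)&(Z>.236)&(Z<.245)]
    print(s['clock'],len(q),np.polyfit(q[:,1],q[:,2],1)[0],np.polyfit(q[:,1],q[:,0],1)[0])
print(ticket.hand_in())
E
```

```text
17.05 1355 -0.00029312360993182456 0.07146645164839198
17.1 1360 -0.0003337837894697093 0.0719069109800966
the job is handed in; nothing more can be done
None
```

I took the L-shaped template from the front notch and hung it on the grey stand's pin by the hole nearest its leg (y = +48 mm). The job was handed in at about 17 s, against the 54 s limit.

- **Hang:** The last pictures show the bar level, with a slope below 0.001, and the same in readings before and after a 0.7 s wait. The plate sits about 14 mm behind the pin's head.
- **Forces:** The wrist readings at the end of each move stayed within about 3 N during insertion. When I lowered the plate onto the pin, the push from the pin was about 4–5 N, below the 15 N limit. I did not read the force between those points.
- **Release:** The gripper opened and lifted clear, and is about 15 cm above the hanging plate, touching nothing.
- **Other things:** In the final scene picture, the other template is still in the back notch. The jars, cup, tape, pen and pink and yellow stands look unmoved by eye; I did not measure their positions again.

No check failed. The cameras differed by at most about 3 mm on the stand's position, so I set the final alignment from the wrist camera alone.

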